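# Tray up two phone cells the same way round and clip them in

## Robot

A 6-joint arm with a two-finger parallel gripper is mounted at the origin on a cart in front of the work surface, level with it; the furniture and walls round the work are solid. World frame = base frame: x ahead of the robot, y to its left, z up, the work surface at z = 0. Lengths are in m, angles in rad, forces in N, time in s.
With the tool pointing down it reaches from about 0.35 to 0.775 m from the base axis. Payload 7.3 kg.
Tool frame: the origin (TCP) lies at the centre of the arm's flange, where the gripper is bolted on; the fingertips stand 178 mm ahead of it and the grasp point (between the pads) lies 159 mm ahead of it (tip_extent is the distance from the TCP to the fingertips, in m); z points along the fingers, y is the line along which they close (so a half turn about z gives the same grasp; the last joint's range is limited). The gripper opens to 92 mm and grips with 3 to 60 N. Pads are 19 mm wide; open, the fingers measure 130 mm over their backs; the gripper's body (75 mm by 190 mm) begins 47 mm behind the grasp point.
Start: joints at [1.004, 0.342, 1.524, -0, 1.275, -0.146], TCP at [0.214, 0.479, 0.405] pointing down, gripper open.
Joint ranges: [-2.53, 2.53], [-0.77, 2.02], [0.04, 2.7], [-1, 4.14], [0.28, 2.66], [-3.11, 3.11]. Speed limits (rad/s): [2.57, 2.57, 3.14, 3.14, 3.14, 3.14].

## Interface

Orientations are given as [roll, pitch, yaw] about the fixed x, y, z axes, in that order (R = Rz(yaw) Ry(pitch) Rx(roll)).
In Python, from cell import * gives the robot as it stands.
- The arm moves only by the tool arm_command, never from a script. Its arguments are lists of equal length, an entry for each row: "xyz": the shift along the world's x, y, z in mm, a list of three; "spin": the turn about the world's z in degrees. In form: {"xyz": [[tx, ty, tz], ...], "spin": [spin, ...]}. A call has 1 to 20 rows; each row shifts and turns the commanded pose from where the row before left it; what a row does not reach is not made up. A row lasts 1/10 s, in which the tool goes at most 50 mm and 8.59 degrees, less where a joint would pass 70% of its speed; a pose out of reach is approached as far as the arm can. A call with a gripper value outside its range is refused whole. "jaw" is the opening, from -1 (shut) to 1 (fully open), set as the call begins (left out, the last holds). The fingers move at their own pace and stop on an object; "squeeze" is the grip in N (left out, the last holds). Time passes only in rows, so rows that do not move let the fingers close. It gives the time, the measured TCP pose, the force, the opening and the grip force at its end, in the units of the state.
- observe(): the state, without advancing time (a new reading comes with each control period).
- read_camera(name): name is "side" or "top"; returns a dict with "img" (384x512x3 uint8, red, green, blue), "depth" (384x512 float32, m along the optical axis (not along the pixel's ray), 0 where there is no reading), "fx", "fy", "cx", "cy" (pixels), "world_from_camera" (4x4, takes a point from camera to world coordinates). Camera axes: x right, y up, looking along -z (the intrinsics and any distortion apply to the point x, -y, -z); pixel columns grow to the right and rows downward; lengths in m; the calibration is good to about 2 mm. A picture is of the moment at which its call begins.
- hand_in(): hands the job in; it is judged then, once.
The state is a dict: "time": time; "qpos": joint angles; "qvel": joint speeds; "joint_efforts": joint torques, N m; "tool_pos": TCP position; "tool_rot": TCP orientation; "contact_force": force on the tool from outside, world axes, zero at the start; "torque": the same for the moment, N m; "opening": finger opening in m; "grip_force": force on a finger pad.
Only numpy, scipy, OpenCV 4.12 (cv2) and the standard library are available. Lean on these libraries where they do the work, as an engineer would, in place of code of your own. Each camera call takes 0.05 s, during which the arm holds its last target. There are 200 camera calls.

## Task

Lay the two flat phone cells in the blue tray, one in each pocket, seated flat and face up, both with the gold contact end pointing to the end of the tray with the red block. Then squeeze the orange spring clip and clip it down over the upright rib between the pockets, so that it sits upright with its pin on or close above the rib, then let go. Leave the other things on the bench where they are.

Things in the scene. Friction and masses are not known exactly. Their poses are not given: they have to be found in the camera images.
- board: plywood work board fixed on the bench, 24 mm thick; everything to be handled stands on its top, at z = 24 mm; origin at bench level
- cell_a: flat black lithium cell, 98 mm long (x) x 40 mm wide (y) x 5 mm thick, 45 g, lying face up; body origin at the centre of its underside. Its thin gold contact strip is at its +x end; the gripped body runs from x = -49 to +43 mm. Pinch it across the 40 mm width with the fingertips almost on the board
- cell_b: flat black lithium cell, 98 mm long (x) x 40 mm wide (y) x 5 mm thick, 45 g, lying face up; body origin at the centre of its underside. Its thin gold contact strip is at its +x end; the gripped body runs from x = -49 to +43 mm. Pinch it across the 40 mm width with the fingertips almost on the board (same as cell_a; either cell may go in either pocket)
- cell_a_tab (a point): point at the gold contact end of cell_a, 46 mm along its x from the origin
- cell_b_tab (a point): point at the gold contact end of cell_b, 46 mm along its x from the origin
- tray: blue two-pocket cell tray fixed on the work board, 86 mm (x) by 252 mm (y), floor 6 mm thick; origin at the centre of its underside, z up. Two pockets lie end to end along y, each 106 mm long x 48 mm wide, between corner stops that rise 9.5 mm over the floor; the middle 60 mm of a pocket's long sides is open for fingers. An upright rib stands between the pockets
- pocket_left (a point): centre of the floor of the pocket on the tray's +y side (56 mm from the tray's centre)
- pocket_right (a point): centre of the floor of the pocket on the tray's -y side (56 mm from the tray's centre)
- rib_top (a point): middle of the top edge of the tray's rib, axes as the tray's. The rib is 6 mm thick along y and 40 mm long along x; its top is 35.5 mm above the tray floor (41.5 mm above the work board)
- red_block: red end marker, 44x10x10 mm, fixed on the tray floor at one end (119.5 mm from the tray's centre along its y, at +y or -y); origin at its underside
- white_block: white end marker of the same size, fixed at the tray's other end
- clip: orange sprung clip of two hinged halves, 70 g, standing upright on two flat wings, 40 mm (x) by 34 mm (y), 77 mm high; origin at the centre of its underside, z up. Two tails spread in x above the pin: 48 mm over the outsides at the top (77 mm up), 27 mm at the roots (36 mm up). Squeeze them along x, 45 to 75 mm up, to open the lips
- clip_hinge (a point): middle of the clip's hinge pin (10 mm thick, along the clip's y), 34 mm above its underside. On the rib, the clip's x lies along the tray's y, either way round, the pin on or close above the rib's top and the wings over both cells' ends; as the tails are let go they can lift the clip a few mm
- clip_jaw (a joint): angle between the clip's halves, rad: 0 shut (lips 4 mm apart), about 0.05 on the rib, 0.5 fully squeezed: a hard stop, about 9 N, lips 20 mm apart, tails parallel and 27 mm over the outsides. A spring shuts it
- tape_roll: bystander, yellow tape roll, 96 mm across, 25 mm high, origin at the centre of its underside; leave it alone
- charger: bystander, white charger block, 95x58x26 mm, origin at the centre of its underside; leave it alone
- blue_jar: bystander, blue-lidded jar, 31 mm across, 45 mm high, origin at the centre of its underside; leave it alone

How it is judged:
By the outcome, as a careful person would: the job done as asked, in the order asked, and still so for the second after the job is handed in, with the robot touching nothing.
It also fails if it takes over 72 s, if anything falls off the work surface, if the arm or the gripper's body presses on something with over 40 N, if the wrist force passes 120 N, or if a joint passes its speed limit or range.

## Working session

There is one attempt and no reset: what is moved stays moved. The work goes in short steps, Python scripts to look and compute and a tool call to move; the robot and the scene stay as the last step left them, time stands still between calls to the robot, and variables do not carry over. Pictures are saved under pics/ and viewed, at most 10 in all, crops included, and the job is handed in when it is done.

Besides the shell and the picture viewer there is one more tool, called after "Call:" in YAML: its name, and indented under it one key for each argument. arm_command: Moves the arm, as the interface text tells. Its arguments: {"type":"object","properties":{"xyz":{"type":"array","items":{"type":"array","items":{"type":"number"}}},"spin":{"type":"array","items":{"type":"number"}},"jaw":{"type":"number"},"squeeze":{"type":"number"}},"required":["xyz","spin"]}

```bash
mkdir -p pics; ls
python3 - <<'E'
from cell import *
import cv2,numpy as np
s=observe();print({k:np.round(v,3).tolist() for k,v in s.items()})
for n in("top","side"):
    c=read_camera(n);np.savez(f"{n}0.npz",**c)
    cv2.imwrite(f"pics/{n}0.png",cv2.cvtColor(c["img"],cv2.COLOR_RGB2BGR))
    print(n,c["fx"],c["fy"],c["cx"],c["cy"],np.round(c["world_from_camera"],3).tolist(),[k for k in c])
E
```

```text
pics
{'time': 0.0, 'qpos': [1.004, 0.343, 1.525, 0.0, 1.275, -0.146], 'qvel': [0.0, 0.0, 0.002, 0.001, 0.0, 0.0], 'joint_efforts': [-0.001, -43.125, -24.421, 0.072, 0.056, -0.0], 'tool_pos': [0.214, 0.479, 0.404], 'tool_rot': [-3.14, -0.0, 2.721], 'contact_force': [-0.049, -0.398, 0.077], 'torque': [-0.043, 0.032, -0.034], 'grip_force': 0.0, 'opening': 0.092}
top 447.6422477348134 447.6422477348134 259.874729686346 193.55517787593797 [[-0.016, 0.993, -0.115, 0.454], [-1.0, -0.016, 0.0, -0.024], [-0.001, 0.115, 0.993, 1.259], [0.0, 0.0, 0.0, 1.0]] ['img', 'depth', 'fx', 'fy', 'cx', 'cy', 'world_from_camera']
side 369.45953642535886 369.45953642535886 255.53826989057166 189.8352014108148 [[-0.97, 0.139, -0.2, 0.381], [-0.244, -0.563, 0.789, 0.74], [-0.003, 0.814, 0.58, 0.664], [0.0, 0.0, 0.0, 1.0]] ['img', 'depth', 'fx', 'fy', 'cx', 'cy', 'world_from_camera']
```

View pics/top0.png

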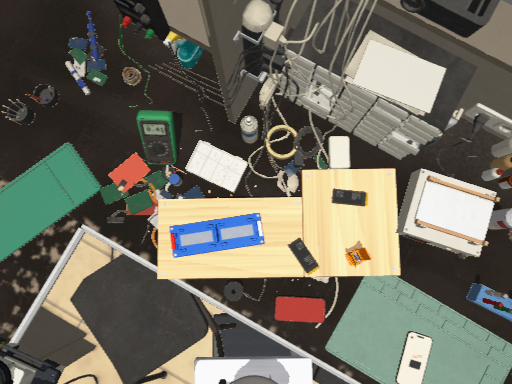

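View pics/side0.png

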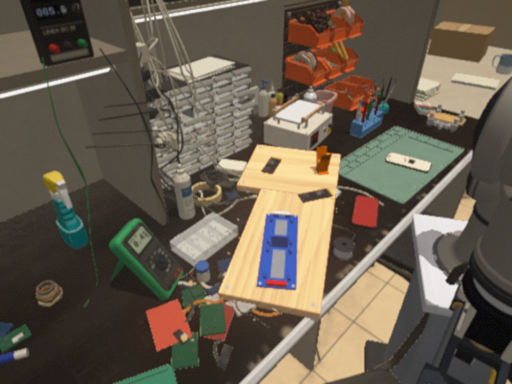

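The top view shows the tray at (217,235) with its red end at the left (172,242), which is world +y. The cells are at (349,197) and (303,255), and the clip is at (358,254). The side view shows the same things: tray (279,250), clip (323,160), cells (271,165) and (315,195).

```bash
cat > h.py <<'E'
import cv2,numpy as np
def load(f): return dict(np.load(f))
def ray(c,u,v):
    W=c["world_from_camera"]; d=np.array([(u-c["cx"])/c["fx"],-(v-c["cy"])/c["fy"],-1.]); return W[:3,3],W[:3,:3]@d
def plane(c,u,v,z):
    o,d=ray(c,u,v); return o+d*(z-o[2])/d[2]
def depthpt(c,u,v):
    o,d=ray(c,u,v); return o+d*c["depth"][int(v),int(u)]
def two(c1,p1,c2,p2):
    o1,d1=ray(c1,*p1);o2,d2=ray(c2,*p2)
    t=np.linalg.lstsq(np.c_[d1,-d2],o2-o1,rcond=None)[0]
    a=o1+t[0]*d1;b=o2+t[1]*d2;return (a+b)/2,np.linalg.norm(a-b)
def masks(img):
    h=cv2.cvtColor(img,cv2.COLOR_RGB2HSV);H,S,V=[h[...,i].astype(int) for i in range(3)]
    return dict(blue=(H>100)&(H<130)&(S>130)&(V>60),black=(V<75),orange=(H>5)&(H<19)&(S>190)&(V>90),red=((H<5)|(H>174))&(S>150)&(V>100))
def blobs(c,name,roi,amin):
    x0,y0,x1,y1=roi;m=np.zeros(c["img"].shape[:2],np.uint8);m[y0:y1,x0:x1]=masks(c["img"])[name][y0:y1,x0:x1]
    n,l,s,ce=cv2.connectedComponentsWithStats(m)
    return [(ce[i],s[i,4],cv2.minAreaRect(cv2.findContours((l==i).astype(np.uint8),0,2)[0][0]),(l==i)) for i in range(1,n) if s[i,4]>=amin]
E
python3 - <<'E'
from h import *
T=load("top0.npz");S=load("side0.npz")
np.set_printoptions(precision=4,suppress=True)
for nm,c,roi in(("top",T,(160,170,400,278)),("side",S,(222,146,342,310))):
    for k in("blue","black","orange","red"):
        for ce,a,r,m in blobs(c,k,roi,15):
            vs,us=np.nonzero(m);P=np.array([depthpt(c,u,v) for u,v in zip(us,vs)])
            print(nm,k,ce,a,"rect",np.round(r[1],1),round(r[2],1),"med",np.median(P,0),"z5/95",np.percentile(P[:,2],[5,95]))
for i,(c,(x0,y0,x1,y1),s) in enumerate(((T,(270,180,400,275),6),(S,(225,140,345,300),3.7))):
    cv2.imwrite(f"pics/crop{i}.png",cv2.resize(c["img"][y0:y1,x0:x1],None,fx=s,fy=s,interpolation=cv2.INTER_CUBIC)[...,::-1])
E
```

```text
top blue [173.956  178.6044] 91 rect [ 9. 10.] 90.0 med [0.6387 0.21   0.0452] z5/95 [0.0398 0.0496]
top blue [216.2323 234.9789] 1894 rect [30.9 91.3] 81.3 med [0.4813 0.0944 0.0302] z5/95 [0.0261 0.0399]
top black [163.5 174. ] 30 rect [13.2  3.7] 68.2 med [0.6604 0.2484 0.0048] z5/95 [-0.0034  0.0095]
top black [228.4315 186.3893] 1775 rect [ 28.  118.9] 89.2 med [0.6194 0.04   0.    ] z5/95 [-0.0041  0.0043]
top black [267.6983 172.3362] 116 rect [ 6. 24.] 90.0 med [ 0.6613 -0.0489 -0.0005] z5/95 [-0.0051  0.0037]
top black [297.5573 186.1756] 131 rect [26. 11.] 90.0 med [ 0.6115 -0.134  -0.0001] z5/95 [-0.0046  0.0085]
top black [397.9457 188.7442] 129 rect [45.  3.] 90.0 med [ 0.6094 -0.4159 -0.0002] z5/95 [-0.0041  0.0036]
top black [285.122  178.2195] 41 rect [13.  4.] 90.0 med [ 0.6433 -0.0971 -0.0009] z5/95 [-0.0049  0.0035]
top black [348.7355 198.0968] 310 rect [31.9 12.8] 6.3 med [ 0.5777 -0.2684  0.0291] z5/95 [0.0255 0.0333]
top black [302.0411 255.5918] 316 rect [32.7 13. ] 55.5 med [ 0.4287 -0.1373  0.0288] z5/95 [0.0254 0.0329]
top black [350. 277.] 25 rect [24.  0.
[... 1259 characters left out ...]
ect [14.  98.2] 7.1 med [0.3543 0.0595 0.0027] z5/95 [0.0005 0.0341]
side black [239.3739 212.6307] 436 rect [26.4 34.7] 49.6 med [ 0.6253 -0.0404  0.0027] z5/95 [0.0009 0.005 ]
side black [224.8387 205.8065] 31 rect [ 4.2 10. ] 56.3 med [ 0.6773 -0.0624  0.0028] z5/95 [0.0007 0.005 ]
side black [228.8497 248.7341] 173 rect [11.4 24.8] 22.6 med [0.6116 0.1043 0.0024] z5/95 [0.0006 0.0044]
side orange [322.1692 159.2331] 266 rect [27. 14.] 90.0 med [ 0.424  -0.2734  0.0722] z5/95 [0.0308 0.1027]
side red [276.0227 282.7045] 88 rect [18.3  4.6] 4.8 med [0.4686 0.2151 0.0408] z5/95 [0.0362 0.0432]
side red [227.7895 307.8421] 19 rect [3. 7.] 90.0 med [0.5611 0.2749 0.0038] z5/95 [0.0022 0.0048]
```

View pics/crop0.png

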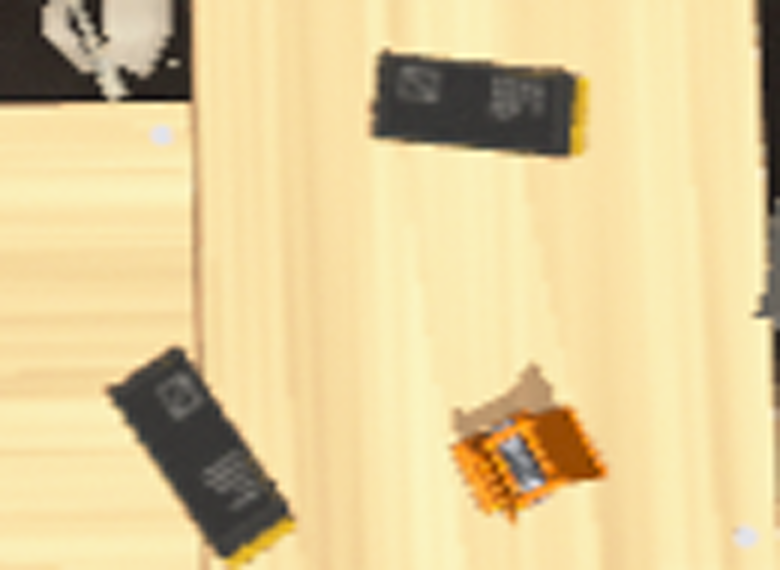

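View pics/crop1.png

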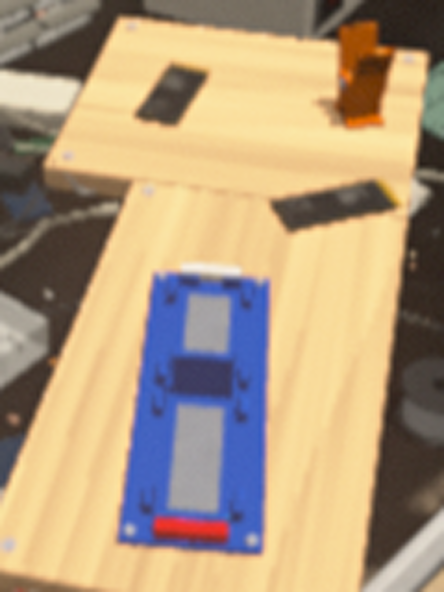

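Both crops show the gold ends towards world −y: the far cell's is at its right side (580,115), the near cell's at lower right (265,540). The clip's two tails spread along a line tilted about 20° in the image, with the pin at (520,462).

```bash
cat > meas.py <<'E'
from h import *
np.set_printoptions(precision=4,suppress=True)
def obj(c,m,z):
    "plane-projected hull: min area rect centre, size, long-axis deg"
    vs,us=np.nonzero(m);P=np.array([plane(c,u,v,z)[:2] for u,v in zip(us,vs)])*1000
    r=cv2.minAreaRect(P.astype(np.float32));return P.mean(0),r
def hsv(c): 
    h=cv2.cvtColor(c["img"],cv2.COLOR_RGB2HSV).astype(int);return h[...,0],h[...,1],h[...,2]
def box(c,x0,y0,x1,y1):
    m=np.zeros(c["img"].shape[:2],bool);m[y0:y1,x0:x1]=1;return m
def biggest(m):
    n,l,s,_=cv2.connectedComponentsWithStats(m.astype(np.uint8));return l==1+np.argmax(s[1:,4])
def fill(m):
    k=cv2.findContours(m.astype(np.uint8),0,2)[0];o=np.zeros(m.shape,np.uint8);cv2.drawContours(o,k,-1,1,-1);return o>0
E
python3 - <<'E'
from meas import *
C={"top":load("top0.npz"),"side":load("side0.npz")}
R={"cell1":{"top":(325,180,375,215),"side":(258,150,288,178)},"cell2":{"top":(284,230,326,276),"side":(296,184,336,206)}}
for k,r in R.items():
    cen={}
    for n,c in C.items():
        H,S,V=hsv(c);b=box(c,*r[n])
        dark=fill(biggest(b&(V<125)&(S<110))); 
        gold=b&(H>20)&(H<32)&(S>190)
        gold=biggest(gold) if gold.any() else gold
        mm,rr=obj(c,dark,.029)
        print(k,n,"dark",dark.sum(),mm,"rect",np.round(rr[0],1),np.round(rr[1],1),round(rr[2],1),end=" ")
        if gold.any():
            g,_=obj(c,gold,.029);d=g-mm;print("gold",gold.sum(),g,"dir",np.degrees(np.arctan2(d[1],d[0])),np.hypot(*d))
        v,u=np.nonzero(dark);cen[n]=(u.mean(),v.mean())
    print("  tri",two(C["top"],cen["top"],C["side"],cen["side"]))
for n,c,r in(("top",C["top"],(160,200,275,270)),("side",C["side"],(245,205,312,300))):
    H,S,V=hsv(c);b=box(c,*r)
    blue=biggest(b&(H>100)&(H<130)&(S>120));red=biggest(b&((H<6)|(H>174))&(S>150)&(V>100))
    m,rr=obj(c,blue|red,.031);print(n,"tray",m,"rect",np.round(rr[0],1),np.round(rr[1],1),round(rr[2],1))
    m,rr=obj(c,red,.040);print("  red z40",m,np.round(rr[1],1),round(rr[2],1))
    rib=b&(H>100)&(H<130)&(S>100)&(V<130); 
    rib=biggest(rib);v,u=np.nonzero(rib);P=np.array([depthpt(c,a,bb) for a,bb in zip(u,v)]);print("  rib",rib.sum(),u.mean(),v.mean(),np.median(P,0),P[:,2].max())
A=[]
for n,c,r in(("top",C["top"],(340,238,378,272)),("side",C["side"],(312,140,336,178))):
    H,S,V=hsv(c);m=box(c,*r)&(H>3)&(H<21)&(S>175)
    v,u=np.nonzero(m);P=np.array([depthpt(c,a,bb) for a,bb in zip(u,v)])*1000;P=P[P[:,2]>20];print(n,"clip n",len(P))
    for lo,hi in((22,40),(40,60),(60,75),(75,92),(92,106)):
        q=P[(P[:,2]>lo)&(P[:,2]<hi)]
        if len(q)>4:
            rr=cv2.minAreaRect(q[:,:2].astype(np.float32));print("  z",lo,hi,len(q),q.mean(0),np.round(rr[0],1),np.round(rr[1],1),round(rr[2],1))
    np.save(f"clip_{n}.npy",P)
P=np.vstack([np.load("clip_top.npy"),np.load("clip_side.npy")])
q=P[P[:,2]>90][:,:2].astype(np.float32)
_,l,ce=cv2.kmeans(q,2,None,(3,50,.1),5,0);print("tails",ce,np.linalg.norm(ce[0]-ce[1]),np.degrees(np.arctan2(*(ce[1]-ce[0])[::-1])),ce.mean(0),np.bincount(l.ravel()))
rr=cv2.minAreaRect(q);print(rr)
E
```

```text
cell1 top dark 458 [ 582.7568 -269.0966] rect [ 582.9 -269.1] [90.  39.2] 83.0 gold 12 [ 577.7441 -317.8034] dir -95.87600378481437 48.964011852262146
cell1 side dark 150 [ 584.4443 -269.67  ] rect [ 584.3 -271.4] [85.9 34.8] 82.4   tri (array([ 0.5835, -0.2689,  0.0292]), np.float64(0.0016697265641102384))
cell2 top dark 463 [ 426.6567 -138.9774] rect [ 426.8 -139. ] [90.1 38.5] 33.5 gold 20 [ 385.2898 -165.1774] dir -147.6516085740647 48.965987570633686
cell2 side dark 225 [ 428.035  -139.6604] rect [ 428.  -140.3] [89.1 36.2] 32.3   tri (array([ 0.4274, -0.1389,  0.0295]), np.float64(0.0014793289334631332))
top tray [484.0178  99.3742] rect [484.8  95.7] [ 84.2 249.3] 7.9
  red z40 [467.8601 213.1167] [41.3  8.7] 7.5
  rib 15 217.13333333333333 233.6 [0.4867 0.0939 0.0312] 0.04476580924776696
side tray [483.2626 109.712 ] rect [485.7  97.4] [ 81.7 244.8] 8.1
  red z40 [469.3006 214.2609] [39.2 12.6] 7.9
  rib 20 283.1 244.2 [0.4726 0.0953 0.0363] 0.06090879020618456
top clip n 219
  z 22 40 42 [ 418.2477 -269.1237   27.5729] [ 424.5 -288.4] [35.  61.3] 18.6
  z 40 60 13 [ 417.5226
[... 201 characters left out ...]
7.8] 24.1
  z 92 106 43 [ 422.5663 -279.7381   98.5553] [ 420.9 -277.2] [31.8 46.6] 25.0
side clip n 308
  z 22 40 52 [ 420.3341 -270.2984   33.1149] [ 422.1 -269.1] [23.7 38.1] 79.4
  z 40 60 52 [ 420.049  -271.5555   50.1986] [ 420.7 -269.3] [31.5 19.2] 6.0
  z 60 75 47 [ 425.327  -273.5683   68.3588] [ 423.3 -278.4] [33.1 33.7] 27.1
  z 75 92 80 [ 423.6923 -279.7576   84.2163] [ 422.4 -278.7] [30.8 43.8] 22.4
  z 92 106 75 [ 423.1487 -281.1376   98.4278] [ 422.8 -278.5] [33.4 51.1] 24.5
tails [[ 380.5049  740.2214]
 [ 423.4389 -279.3321]] 1020.45703 -87.58867 [401.9719 230.4447] [  2 134]
((419.8929443359375, 216.96478271484375), (60.8028678894043, 1047.7110595703125), 0.9834294319152832)
```

Positions agree across the two views, in mm:

| Item | Position | Axis or yaw | Check |
|---|---|---|---|
| cell1 | origin (583,−272) | dir −97° | top at z=29.2 |
| cell2 | origin (425,−141) | dir −147° | top at z=29.5 |
| tray | centre (485,96) | yaw 8° | red end at 98°, 118 mm from the centre |
| clip | (422,−278) | x axis along 115° | – |

Joint 6 has the range for cell2 into the right pocket and cell1 into the left. I'm moving to cell2 first.

Call:
arm_command:
  xyz:
    - [31, -30, -5]
    - [31, -30, -5]
    - [31, -30, -5]
    - [31, -30, -5]
    - [31, -30, -5]
    - [31, -30, -5]
    - [2, -37, -5]
    - [2, -37, -5]
    - [2, -37, -5]
    - [2, -37, -5]
    - [2, -37, -5]
    - [2, -37, -5]
    - [2, -37, -5]
    - [2, -37, -5]
    - [2, -37, -5]
    - [2, -37, -5]
    - [2, -37, -5]
    - [3, -33, -5]
    - [0, 0, 0]
    - [0, 0, 0]
  spin: [3, 3, 3, 3, 3, 3, 3, 3, 3, 3, 3, 3, 3, 3, 3, 3, 3, 3, 3, 0]
  jaw: 0.5
  squeeze: 15

```text
time: 2.1
tool_pos: [0.4252, -0.1416, 0.3142]
tool_rot: [3.14, -0.001, -2.569]
contact_force: [-0.6, 0.3, 0.3]
opening: 0.0688
grip_force: 0.0
```

Call:
arm_command:
  xyz:
    - [0, 0, -25]
    - [0, 0, -25]
    - [0, 0, -25]
    - [0, 0, -20]
    - [0, 0, -10]
    - [0, 0, -6]
    - [0, 0, 0]
    - [0, 0, 0]
  spin: [0, 0, 0, 0, 0, 0, 0, 0]

```text
time: 2.9
tool_pos: [0.4257, -0.1408, 0.2044]
tool_rot: [-3.141, 0.001, -2.568]
contact_force: [-0.4, 0.4, 0.2]
opening: 0.0687
grip_force: 0.0
```

Call:
arm_command:
  xyz:
    - [0, 0, 0]
    - [0, 0, 0]
    - [0, 0, 0]
    - [0, 0, 0]
    - [0, 0, 0]
    - [0, 0, 0]
    - [0, 0, 0]
    - [0, 0, 0]
  spin: [0, 0, 0, 0, 0, 0, 0, 0]
  jaw: -1

```text
time: 3.7
tool_pos: [0.4255, -0.1408, 0.2039]
tool_rot: [-3.141, 0.0, -2.568]
contact_force: [-0.3, 0.4, 4.2]
opening: 0.0395
grip_force: 15.0
```

Call:
arm_command:
  xyz:
    - [0, 0, 5]
    - [0, 0, 15]
    - [0, 0, 25]
    - [0, 0, 25]
    - [5, 13, 0]
    - [5, 13, 0]
    - [5, 13, 0]
    - [5, 13, 0]
    - [5, 13, 0]
    - [5, 13, 0]
    - [5, 13, 0]
    - [5, 13, 0]
    - [5, 13, 0]
    - [5, 13, 0]
    - [5, 13, 0]
    - [4, 13, 0]
    - [4, 13, 0]
    - [4, 12, 0]
    - [0, 0, 0]
    - [0, 0, 0]
  spin: [0, 0, 0, 0, -8.2, -8.2, -8.2, -8.2, -8.2, -8.2, -8.2, -8.2, -8.2, -8.2, -8.2, -8.2, -8.2, -8.2, 0, 0]

```text
time: 5.7
tool_pos: [0.4922, 0.0402, 0.2737]
tool_rot: [-3.141, 0.0, 1.717]
contact_force: [-0.4, -0.0, -0.7]
opening: 0.0394
grip_force: 15.0
```

Run:
```python
from cell import *
import cv2,numpy as np
for n in("top","side"):
    c=read_camera(n);np.savez(f"{n}1.npz",**c)
T=dict(np.load("top1.npz"));S=dict(np.load("side1.npz"))
a=cv2.resize(T["img"][195:275,165:275],(440,320),interpolation=2);b=cv2.resize(S["img"][190:310,230:350],(320,320),interpolation=2)
cv2.imwrite("pics/p1.png",np.hstack([a,b])[...,::-1])
s=observe();print(s["tool_pos"],s["tool_rot"],s["opening"],s["grip_force"])
```

```text
[0.49224546 0.03974285 0.27370555] [-3.14127285e+00  1.13151602e-04  1.71470090e+00] 0.03940780213728403 14.99978318810463
```

View pics/p1.png

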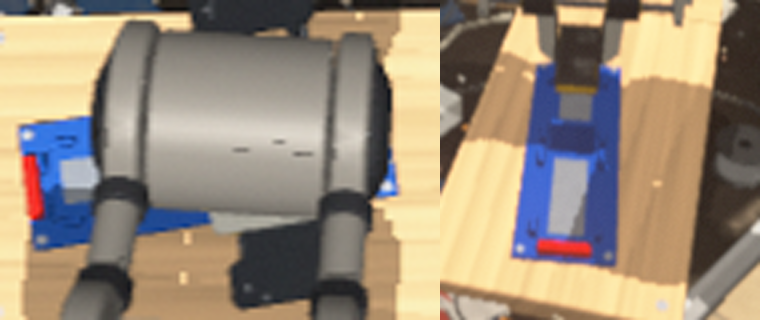

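The side view (right half) shows the cell held level over the right pocket with its gold end at (575,90), facing the rib and the red end. I'll check its offset in the grip.

Run:
```python
from meas import *
S=load("side1.npz");H,V_,V=hsv(S)
m=biggest(box(S,260,210,300,235)&(H>18)&(H<34)&(V_>150))
g,rr=obj(S,m,.0988);print(m.sum(),g,rr)
v,u=np.nonzero(m);print(np.median([depthpt(S,a,b) for a,b in zip(u,v)],0))
print("expected tab",np.array([492.2,40.0])+46*np.array([np.cos(np.radians(98.3)),np.sin(np.radians(98.3))]))
```

```text
23 [487.2513  85.7948] ((486.72357177734375, 85.5008773803711), (30.500701904296875, 6.080759048461914), 5.170910835266113)
[0.4878 0.0868 0.1001]
expected tab [485.5596  85.5182]
```

Call:
arm_command:
  xyz:
    - [1, 1, -20]
    - [0, 0, -20]
    - [0, 0, -12]
    - [0, 0, -6]
    - [0, 0, -3]
    - [0, 0, -2]
    - [0, 0, 0]
    - [0, 0, 0]
  spin: [0, 0, 0, 0, 0, 0, 0, 0]

```text
time: 6.6
tool_pos: [0.4936, 0.0412, 0.2112]
tool_rot: [3.141, 0.0, 1.712]
contact_force: [1.0, 0.0, -0.6]
opening: 0.0396
grip_force: 15.0
```

Call:
arm_command:
  xyz:
    - [0, 0, 0]
    - [0, 0, 0]
    - [0, 0, 0]
    - [0, 0, 0]
    - [0, 0, 5]
    - [0, 0, 20]
    - [0, 0, 40]
    - [0, 0, 40]
  spin: [0, 0, 0, 0, 0, 0, 0, 0]
  jaw: 0.4

```text
time: 7.4
tool_pos: [0.4931, 0.0412, 0.3168]
tool_rot: [-3.14, -0.0, 1.712]
contact_force: [0.8, -0.8, 0.8]
opening: 0.0643
grip_force: 0.0
```

Call:
arm_command:
  xyz:
    - [9, -31, 0]
    - [9, -31, 0]
    - [9, -31, 0]
    - [9, -31, 0]
    - [9, -31, 0]
    - [9, -31, 0]
    - [9, -32, 0]
    - [9, -32, 0]
    - [9, -32, 0]
    - [9, -32, 0]
    - [0, 0, 0]
    - [0, 0, -25]
    - [0, 0, -25]
    - [0, 0, -25]
    - [0, 0, -20]
    - [0, 0, -10]
    - [0, 0, -7]
    - [0, 0, 0]
    - [0, 0, 0]
  spin: [-1.5, -1.5, -1.5, -1.5, -1.5, -1.5, -1.5, -1.5, -1.5, -1.5, 0, 0, 0, 0, 0, 0, 0, 0, 0]

```text
time: 9.3
tool_pos: [0.5837, -0.2728, 0.2047]
tool_rot: [3.14, 0.001, 1.45]
contact_force: [0.1, -0.4, 0.1]
opening: 0.0643
grip_force: 0.0
```

Call:
arm_command:
  xyz:
    - [0, 0, 0]
    - [0, 0, 0]
    - [0, 0, 0]
    - [0, 0, 0]
    - [0, 0, 0]
    - [0, 0, 0]
    - [0, 0, 0]
    - [0, 0, 0]
  spin: [0, 0, 0, 0, 0, 0, 0, 0]
  jaw: -1

```text
time: 10.1
tool_pos: [0.5835, -0.2729, 0.2041]
tool_rot: [3.141, 0.0, 1.45]
contact_force: [-0.7, 0.6, 4.3]
opening: 0.0391
grip_force: 15.0
```

Call:
arm_command:
  xyz:
    - [0, 0, 5]
    - [0, 0, 15]
    - [0, 0, 25]
    - [0, 0, 25]
    - [-5, 18, 0]
    - [-5, 18, 0]
    - [-5, 18, 0]
    - [-5, 18, 0]
    - [-5, 18, 0]
    - [-5, 18, 0]
    - [-5, 18, 0]
    - [-5, 18, 0]
    - [-4, 18, 0]
    - [-4, 18, 0]
    - [-4, 18, 0]
    - [-4, 18, 0]
    - [-4, 18, 0]
    - [-4, 18, 0]
    - [-4, 18, 0]
    - [-4, 18, 0]
  spin: [0, 0, 0, 0, 8, 8, 8, 8, 8, 8, 8, 8, 8, 8, 8, 8, 8, 8, 8, 8]

```text
time: 12.1
tool_pos: [0.5113, 0.0159, 0.2747]
tool_rot: [-3.141, 0.001, -2.593]
contact_force: [-0.2, -0.2, -1.4]
opening: 0.0395
grip_force: 15.0
```

Call:
arm_command:
  xyz:
    - [-4, 17, 0]
    - [-4, 17, 0]
    - [-4, 17, 0]
    - [-4, 17, 0]
    - [-4, 17, 0]
    - [-4, 17, 0]
    - [-5, 17, 0]
    - [-5, 17, 0]
    - [0, 0, 0]
    - [0, 0, 0]
  spin: [8, 8, 8, 8, 8, 8, 8, 8, 3, 0]

```text
time: 13.1
tool_pos: [0.4765, 0.157, 0.2743]
tool_rot: [-3.14, -0.008, -1.436]
contact_force: [0.1, -0.7, -0.4]
opening: 0.0396
grip_force: 15.0
```

Run:
```python
from cell import *
from meas import *
s=observe();p=s["tool_pos"]*1000 if hasattr(s["tool_pos"],"shape") else np.array(s["tool_pos"])*1000;phi=s["tool_rot"][2]
print(p,np.degrees(phi)-90,s["opening"],s["qpos"][5])
S=read_camera("side");np.savez("side2.npz",**S);H,V_,V=hsv(S)
m=(H>18)&(H<34)&(V_>150)&box(S,240,215,310,300)
n,l,st,ce=cv2.connectedComponentsWithStats(m.astype(np.uint8))
for i in range(1,n):
    if st[i,4]>8: print(st[i,4],ce[i],obj(S,l==i,(p[2]-178+3.1)/1000))
a=phi+np.pi  # cell dir options
print("tab exp",p[:2]+46*np.array([np.cos(np.radians(98)),np.sin(np.radians(98))]))
cv2.imwrite("pics/p2.png",cv2.resize(S["img"][190:310,220:340],(480,480),interpolation=2)[...,::-1])
```

```text
[476.4914 157.0302 274.3089] -172.26187696366372 0.03964281025247338 -3.102663059767317
52 [277.0577 259.0962] (array([471.3164, 202.2699]), ((471.4967346191406, 202.2731170654297), (33.57380676269531, 8.767751693725586), 6.815967082977295))
tab exp [470.0894 202.5825]
```

View pics/p2.png

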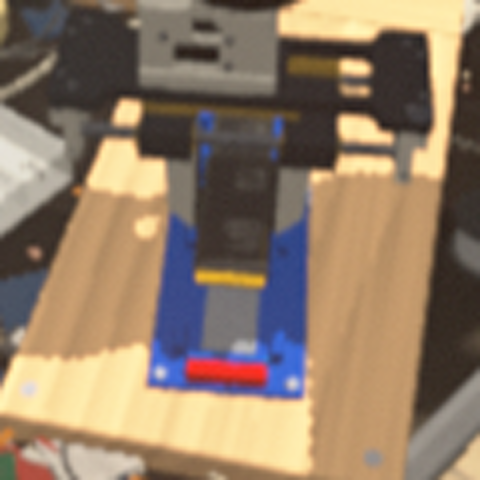

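The side view shows the cell held level over the left pocket, with its gold end at (232,278) facing the red block. Joint 6 is almost at its limit, so the pose stopped 5 mm short with a slight tilt. I'll turn back 2° and then correct y.

Call:
arm_command:
  xyz:
    - [0, 0, 0]
    - [0, -2, 0]
    - [0, -3, 0]
    - [0, 0, 0]
  spin: [-2, 0, 0, 0]

```text
time: 13.55
tool_pos: [0.4766, 0.1507, 0.2737]
tool_rot: [-3.141, -0.008, -1.471]
contact_force: [-0.1, 0.6, -1.4]
opening: 0.0393
grip_force: 15.0
```

Run:
```python
from cell import *
s=observe();print(s["tool_pos"],s["tool_rot"],s["qpos"])
```

```text
[0.47664951 0.15074245 0.27369292] [-3.14146951 -0.00792693 -1.47122408] [ 0.15512085  0.4474209   1.76884791 -0.00991412  0.9256646  -3.08008175]
```

Call:
arm_command:
  xyz:
    - [0, 0, -20]
    - [0, 1, -20]
    - [0, 0, -12]
    - [0, 0, -6]
    - [0, 0, -3]
    - [0, 0, -2]
    - [0, 0, 0]
    - [0, 0, 0]
  spin: [0.5, 0, 0, 0, 0, 0, 0, 0]

```text
time: 14.35
tool_pos: [0.4767, 0.1526, 0.2112]
tool_rot: [-3.14, -0.008, -1.461]
contact_force: [0.2, -0.5, 0.0]
opening: 0.0392
grip_force: 15.0
```

Call:
arm_command:
  xyz:
    - [0, 0, 0]
    - [0, 0, 0]
    - [0, 0, 0]
    - [0, 0, 0]
    - [0, 0, 5]
    - [0, 0, 20]
    - [0, 0, 40]
    - [0, 0, 40]
  spin: [0, 0, 0, 0, 0, 0, 0, 0]
  jaw: 0.4

```text
time: 15.15
tool_pos: [0.4762, 0.1525, 0.3168]
tool_rot: [3.14, -0.008, -1.462]
contact_force: [1.4, 0.5, 0.0]
opening: 0.064
grip_force: 0.0
```

Call:
arm_command:
  xyz:
    - [-4, -36, 0]
    - [-4, -36, 0]
    - [-4, -36, 0]
    - [-4, -36, 0]
    - [-4, -36, 0]
    - [-4, -36, 0]
    - [-5, -36, 0]
    - [-5, -36, 0]
    - [-5, -36, 0]
    - [-5, -36, 0]
    - [-5, -36, 0]
    - [-5, -35, 0]
    - [0, 0, 0]
    - [0, 0, 0]
  spin: [-6, -6, -6, -6, -6, -6, -6, -6, -6, -6, -6, -5.6, 0, 0]
  jaw: 0.7

```text
time: 16.55
tool_pos: [0.4222, -0.2788, 0.3157]
tool_rot: [3.141, -0.008, -2.712]
contact_force: [1.1, 1.1, -0.2]
opening: 0.0784
grip_force: 0.0
```

Run:
```python
from cell import *
from meas import *
s=observe();print(s["tool_pos"],s["tool_rot"],s["opening"],s["qpos"][5])
C={}
for n in("top","side"):
    C[n]=read_camera(n);np.savez(f"{n}3.npz",**C[n])
T,S=C["top"],C["side"]
a=cv2.resize(T["img"][205:265,160:275],(575,300),interpolation=2);b=cv2.resize(S["img"][200:310,240:320],(218,300),interpolation=2)
cv2.imwrite("pics/p3.png",np.hstack([a,b])[...,::-1])
for n,c in C.items():
    H,Sa,V=hsv(c);b=box(c,160,200,275,270) if n=="top" else box(c,245,205,312,300)
    m=((V<125)&(Sa<130)&b).astype(np.uint8);nn,l,st,ce=cv2.connectedComponentsWithStats(m)
    for i in range(1,nn):
        if st[i,4]>60:
            f=fill(l==i);v,u=np.nonzero(f);P=np.array([depthpt(c,x,y) for x,y in zip(u,v)])*1000
            A=np.c_[P[:,:2]-P[:,:2].mean(0),np.ones(len(P))];k=np.linalg.lstsq(A,P[:,2],rcond=None)[0]
            mm,rr=obj(c,f,.035);print(n,st[i,4],mm,np.round(rr[0],1),np.round(rr[1],1),round(rr[2],1),"z",np.median(P[:,2]),"slope",k[:2])
```

```text
[ 0.4222 -0.2788  0.3157] [ 3.1412 -0.0078 -2.712 ] 0.07843428271640604 -2.7295674370042495
top 474 [493.8851  41.2744] [494.2  41.1] [39.3 90. ] 8.0 z 35.13662236826465 slope [-0.9067 -0.3408]
top 479 [477.2875 150.0035] [477.2 150.3] [39.2 90.6] 5.9 z 35.24872345627861 slope [-0.6635 -0.6424]
side 90 [594.7329 -12.9603] [588.5  -2.5] [19.4 80.5] 15.5 z 2.8709629251071345 slope [-0.0034  0.0188]
side 387 [492.7565  15.8091] [487.6  25.2] [ 68.2 100.7] 8.9 z 37.24948167257125 slope [-0.067   0.7089]
side 665 [480.6386 133.7413] [480.5 130.2] [ 43.5 131.1] 8.1 z 37.639990885985796 slope [-0.1957  0.5566]
```

View pics/p3.png

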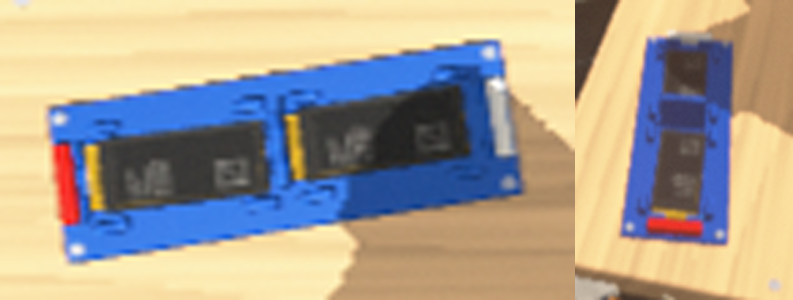

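Both cells lie flat in their pockets (tops at z≈35.1 mm), gold ends to the left at (93,178) and (294,148), towards the red block at (65,185). Next I'll grasp the clip.

Call:
arm_command:
  xyz:
    - [0, 0, -20]
    - [0, 0, -20]
    - [0, 0, -15]
    - [0, 0, -10]
    - [0, 0, -6]
    - [0, 0, 0]
    - [0, 0, 0]
  spin: [0, 0, 0, 0, 0, 0, 0]

```text
time: 17.35
tool_pos: [0.4228, -0.2784, 0.2451]
tool_rot: [-3.141, -0.007, -2.711]
contact_force: [0.0, 0.1, 0.6]
opening: 0.0777
grip_force: 0.0
```

Call:
arm_command:
  xyz:
    - [0, 0, 0]
    - [0, 0, 0]
    - [0, 0, 0]
    - [0, 0, 0]
    - [0, 0, 0]
    - [0, 0, 0]
    - [0, 0, 0]
    - [0, 0, 0]
    - [0, 0, 0]
    - [0, 0, 0]
  spin: [0, 0, 0, 0, 0, 0, 0, 0, 0, 0]
  jaw: -1
  squeeze: 25

```text
time: 18.35
tool_pos: [0.4235, -0.2797, 0.2463]
tool_rot: [-3.135, -0.006, -2.711]
contact_force: [1.6, -3.3, 7.4]
opening: 0.0251
grip_force: 25.0
```

Call:
arm_command:
  xyz:
    - [0, 0, 5]
    - [0, 0, 15]
    - [0, 0, 30]
    - [0, 0, 30]
    - [0, 0, 0]
    - [0, 0, 0]
  spin: [0, 0, 0, 0, 0, 0]

```text
time: 18.95
tool_pos: [0.4223, -0.2782, 0.3248]
tool_rot: [-3.141, -0.008, -2.711]
contact_force: [-0.3, 0.8, -1.8]
opening: 0.0253
grip_force: 25.0
```

Run:
```python
from cell import *
from meas import *
s=observe();print(s["tool_pos"],s["tool_rot"],s["opening"])
S=read_camera("side");np.savez("side4.npz",**S)
cv2.imwrite("pics/p4.png",cv2.resize(S["img"][110:200,280:370],(540,540),interpolation=2)[...,::-1])
H,Sa,V=hsv(S);m=biggest(box(S,290,110,350,190)&(H>3)&(H<21)&(Sa>175));v,u=np.nonzero(m)
P=np.array([depthpt(S,a,b) for a,b in zip(u,v)])*1000
for lo in range(80,190,10):
    q=P[(P[:,2]>lo)&(P[:,2]<=lo+10)]
    if len(q)>3: print(lo,len(q),np.median(q,0))
print(v.max(),np.percentile(P[:,2],[1,3,97]))
```

```text
[ 0.4223 -0.2782  0.3248] [-3.1412 -0.0076 -2.7112] 0.025336179331897
110 55 [ 417.6115 -264.308   113.6237]
120 38 [ 416.0068 -268.2304  125.0595]
130 37 [ 417.398  -270.7309  134.9619]
140 25 [ 429.597  -271.2159  144.3399]
150 7 [ 431.3687 -266.4193  156.2243]
160 11 [ 434.0713 -280.165   165.116 ]
170 12 [ 432.2019 -280.9007  175.1866]
180 10 [ 432.8915 -282.4879  182.9425]
151 [  2.669  109.9469 182.1053]
```

View pics/p4.png

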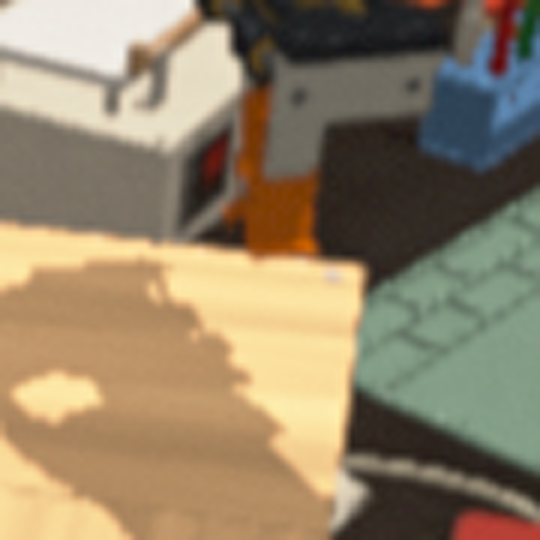

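The clip hangs squeezed and upright in the fingers at (285,190), with no slip in height. I'll carry it over the rib.

Call:
arm_command:
  xyz:
    - [5, 34, 0]
    - [5, 34, 0]
    - [5, 34, 0]
    - [6, 34, 0]
    - [6, 34, 0]
    - [6, 34, 0]
    - [6, 34, 0]
    - [6, 34, 0]
    - [6, 34, 0]
    - [6, 34, 0]
    - [6, 34, 0]
    - [0, 0, -10]
    - [0, 0, -10]
    - [0, 0, 0]
    - [0, 0, 0]
  spin: [-1.5, -1.5, -1.5, -1.5, -1.5, -1.5, -1.5, -1.5, -1.5, -1.5, -1.6, 0, 0, 0, 0]

```text
time: 20.5
tool_pos: [0.4853, 0.0945, 0.3039]
tool_rot: [-3.141, -0.01, -3.002]
contact_force: [0.3, 0.1, -0.9]
opening: 0.0252
grip_force: 25.0
```

Run:
```python
from cell import *
from meas import *
s=observe();print(s["tool_pos"],s["tool_rot"],s["opening"])
S=read_camera("side");np.savez("side5.npz",**S);T=read_camera("top");np.savez("top5.npz",**T)
cv2.imwrite("pics/p5.png",np.hstack([cv2.resize(S["img"][190:310,230:330],(450,540),interpolation=2),cv2.resize(T["img"][205:265,180:250],(350,300),interpolation=2).repeat(1,0) if 0 else cv2.copyMakeBorder(cv2.resize(T["img"][205:265,180:250],(350,300),interpolation=2),0,240,0,0,0)])[...,::-1])
H,Sa,V=hsv(S);m=biggest(box(S,250,190,310,290)&(H>3)&(H<21)&(Sa>175));v,u=np.nonzero(m)
P=np.array([depthpt(S,a,b) for a,b in zip(u,v)])*1000
for lo in range(60,160,8):
    q=P[(P[:,2]>lo)&(P[:,2]<=lo+8)]
    if len(q)>3: print(lo,len(q),np.median(q,0),q[:,0].min(),q[:,0].max())
```

```text
[0.4853 0.0945 0.3039] [-3.1414 -0.0099 -3.0022] 0.025245531572467565
84 50 [480.8817 113.7387  90.6476] 465.5070066733121 496.92889119465167
92 50 [480.4746 109.0923  95.9147] 467.0483271076609 497.1400745303058
100 45 [483.7597 106.9035 104.2835] 467.9283734620119 497.6354784409123
108 41 [482.4227 104.1837 112.2677] 468.2141993574635 495.5277881488743
116 20 [480.2597 103.7504 117.7936] 468.5689520178615 495.66486505604297
```

View pics/p5.png

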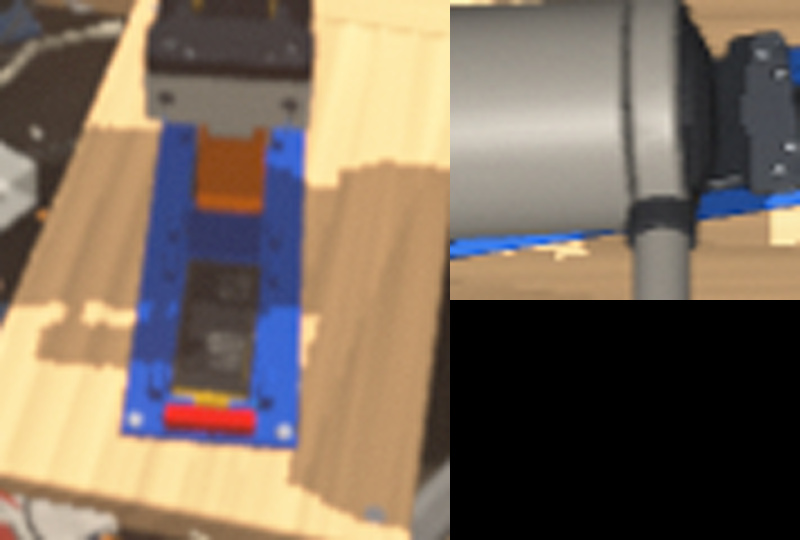

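The side view shows the clip at (230,180) over the rib at (225,240), centred on the tray axis (x≈482 at its front face). I'll lower it, watching the force.

Call:
arm_command:
  xyz:
    - [0, 1, -15]
    - [0, 0, -12]
    - [0, 0, -8]
    - [0, 0, -4]
    - [0, 0, -2]
    - [0, 0, 0]
    - [0, 0, 0]
  spin: [0, 0, 0, 0, 0, 0, 0]

```text
time: 21.3
tool_pos: [0.4857, 0.0965, 0.2641]
tool_rot: [-3.141, -0.007, -3.001]
contact_force: [0.2, -0.5, -1.0]
opening: 0.0249
grip_force: 25.0
```

Call:
arm_command:
  xyz:
    - [0, 0, -1]
    - [0, 0, -1]
    - [0, 0, 0]
    - [0, 0, 0]
  spin: [0, 0, 0, 0]

```text
time: 21.7
tool_pos: [0.4855, 0.0966, 0.2617]
tool_rot: [-3.141, -0.008, -3.001]
contact_force: [-0.4, -0.2, 0.4]
opening: 0.0251
grip_force: 25.0
```

Call:
arm_command:
  xyz:
    - [0, 0, -1]
    - [0, 0, -1]
    - [0, 0, 0]
    - [0, 0, 0]
  spin: [0, 0, 0, 0]

```text
time: 22.1
tool_pos: [0.4855, 0.0966, 0.2605]
tool_rot: [-3.141, -0.007, -3.001]
contact_force: [-1.7, 0.1, 9.3]
opening: 0.0249
grip_force: 25.0
```

Call:
arm_command:
  xyz:
    - [0, 0, -1]
    - [0, 0, 0]
    - [0, 0, 0]
  spin: [0, 0, 0]

```text
time: 22.4
tool_pos: [0.4855, 0.0966, 0.2604]
tool_rot: [-3.141, -0.006, -3.001]
contact_force: [-4.5, -1.1, 17.2]
opening: 0.0254
grip_force: 25.0
```

Contact is firm at TCP z=260.5, about the height expected for the pin on the rib. I'll open the jaws in steps while holding this height.

Call:
arm_command:
  xyz:
    - [0, 0, 0]
    - [0, 0, 0]
    - [0, 0, 0]
  spin: [0, 0, 0]
  jaw: -0.3

```text
time: 22.7
tool_pos: [0.4857, 0.0965, 0.2593]
tool_rot: [-3.141, -0.006, -3.001]
contact_force: [-0.4, -0.7, 6.7]
opening: 0.0325
grip_force: 7.4
```

Call:
arm_command:
  xyz:
    - [0, 0, 0]
    - [0, 0, 0]
    - [0, 0, 0]
  spin: [0, 0, 0]
  jaw: -0.15

```text
time: 23.0
tool_pos: [0.4854, 0.0965, 0.2584]
tool_rot: [-3.141, -0.008, -3.001]
contact_force: [0.0, -1.2, -1.3]
opening: 0.0393
grip_force: 5.1
```

Call:
arm_command:
  xyz:
    - [0, 0, 0]
    - [0, 0, 0]
    - [0, 0, 0]
  spin: [0, 0, 0]
  jaw: 0.0

```text
time: 23.3
tool_pos: [0.4855, 0.0966, 0.2586]
tool_rot: [-3.142, -0.008, -3.001]
contact_force: [0.6, 0.1, -0.0]
opening: 0.0459
grip_force: 0.0
```

Call:
arm_command:
  xyz:
    - [0, 0, 0]
    - [0, 0, 0]
    - [0, 0, 0]
    - [0, 0, 0]
  spin: [0, 0, 0, 0]
  jaw: 0.4

```text
time: 23.7
tool_pos: [0.4855, 0.0966, 0.2587]
tool_rot: [-3.141, -0.008, -3.001]
contact_force: [0.1, 0.1, 1.3]
opening: 0.0641
grip_force: 0.0
```

Now I'll go straight up, move away, and look.

Call:
arm_command:
  xyz:
    - [0, 0, 5]
    - [0, 0, 15]
    - [0, 0, 25]
    - [0, 0, 30]
    - [0, 0, 30]
    - [0, 0, 20]
    - [-5, -30, 0]
    - [-5, -30, 0]
    - [-5, -30, 0]
    - [-5, -30, 0]
    - [-5, -30, 0]
    - [-5, -30, 0]
    - [-5, -30, 0]
    - [-5, -30, 0]
    - [0, 0, 0]
    - [0, 0, 0]
  spin: [0, 0, 0, 0, 0, 0, 0, 0, 0, 0, 0, 0, 0, 0, 0, 0]

```text
time: 25.3
tool_pos: [0.4453, -0.1437, 0.3839]
tool_rot: [3.142, -0.008, -3.003]
contact_force: [0.2, 0.0, -0.1]
opening: 0.0641
grip_force: 0.0
```

Run:
```python
from cell import *
from meas import *
s=observe();print(s["time"],s["tool_pos"])
S=read_camera("side");T=read_camera("top");np.savez("side6.npz",**S);np.savez("top6.npz",**T)
a=cv2.resize(T["img"][205:265,160:275],(575,300),interpolation=2);b=cv2.resize(S["img"][195:305,240:320],(218,300),interpolation=2)
cv2.imwrite("pics/p6.png",np.hstack([a,b])[...,::-1])
tot=[]
for n,c,r in(("top",T,(195,205,250,260)),("side",S,(255,195,312,275))):
    H,Sa,V=hsv(c);m=biggest(box(c,*r)&(H>3)&(H<21)&(Sa>175));v,u=np.nonzero(m)
    P=np.array([depthpt(c,a,b) for a,b in zip(u,v)])*1000;P=P[(P[:,2]>34)&(P[:,2]<130)]
    for lo in range(30,126,12):
        q=P[(P[:,2]>lo)&(P[:,2]<=lo+12)]
        if len(q)>3:
            rr=cv2.minAreaRect(q[:,:2].astype(np.float32));print(n,lo,len(q),np.median(q,0),np.round(rr[0],1),np.round(rr[1],1),round(rr[2],1))
    print(np.percentile(P[:,2],[1,5,95,99]))
for i in(0,):
    c=T;H,Sa,V=hsv(c);b=box(c,160,200,275,270)
    nn,l,st,ce=cv2.connectedComponentsWithStats(((V<125)&(Sa<130)&b).astype(np.uint8))
    for i in range(1,nn):
        if st[i,4]>60:
            v,u=np.nonzero(l==i);P=np.array([depthpt(c,x,y) for x,y in zip(u,v)])*1000
            mm,rr=obj(c,l==i,.035);print(st[i,4],mm,np.round(rr[1],1),round(rr[2],1),"z",np.median(P[:,2]))
```

```text
25.3 [ 0.4453 -0.1437  0.3839]
top 30 17 [483.4671  79.6006  39.9422] [486.9  92.8] [30.1 35.9] 4.2
top 42 24 [483.4213  79.367   43.8238] [482.6  92.9] [30.7 35.6] 8.4
top 66 44 [484.4297 102.8984  74.8766] [482.6  97.6] [32.9 23.7] 8.2
top 78 42 [481.4425 103.9815  81.2988] [483.   97.8] [33.1 28.4] 9.6
top 90 28 [481.5166 111.3361  96.334 ] [482.7  97.7] [31.7 33. ] 9.3
top 102 38 [481.9052 113.704  108.9299] [482.1  97.5] [28.9 43.9] 10.4
top 114 19 [482.4614 114.0771 115.7034] [482.9  97.2] [32.9 43.4] 7.7
[ 36.5167  40.4462 115.4681 117.8235]
side 30 8 [483.9172 111.9877  40.7974] [484.2 112.3] [21.6  4.5] 5.4
side 42 84 [482.3989 106.0472  44.9008] [482.5 108.4] [30.9 14.2] 9.2
side 54 53 [483.0843 104.0629  59.7609] [482.9 103.5] [28.5  6.3] 3.6
side 66 34 [481.925  104.6592  70.5798] [483. 105.] [28.1  7.3] 6.2
side 78 33 [480.6135 108.8146  84.1254] [481.6 108.6] [25.5  5.1] 9.4
side 90 6 [470.0228 111.5526  92.2025] [481.3 112.2] [25.2  3.5] 5.2
[40.4616 42.5095 87.5953 92.4247]
420 [494.8855  35.7496] [39.5 84.3] 7.8 z 35.157763638958954
360 [475.7572 161.133 ] [39.3 86.7] 5.4 z 34.967451532105564
87 [442.4193 -57.4814] [10.9 80.6] 88.9 z 314.29319281445635
```

View pics/p6.png

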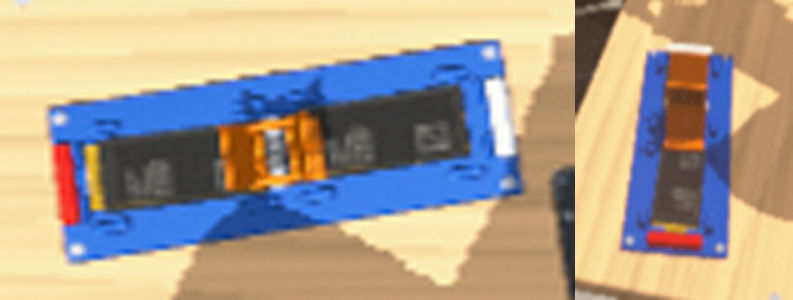

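The clip stands upright over the rib at (270,152), its wings over both cell ends; the cells still lie flat with gold towards red. I'll check the pin height before handing in.

Run:
```python
from meas import *
for f,r in(("top0",(340,238,378,272)),("top6",(195,205,250,260))):
    c=load(f+".npz");H,S,V=hsv(c);R=box(c,*r)
    o=R&(H>3)&(H<21)&(S>175);v,u=np.nonzero(biggest(o));P=np.array([depthpt(c,a,b) for a,b in zip(u,v)])*1000
    hull=np.zeros(o.shape,np.uint8);cv2.fillConvexPoly(hull,cv2.convexHull(np.c_[u,v].astype(np.int32)),1)
    m=(hull>0)&(S<70);v,u=np.nonzero(m);Q=np.array([depthpt(c,a,b) for a,b in zip(u,v)])*1000
    print(f,"tailtop pct",np.percentile(P[:,2],[75,85,90,95,98]),"pin n",len(Q),np.sort(Q[:,2])[-25:].round(1),np.median(Q[:,:2],0))
```

```text
top0 tailtop pct [ 89.0011  96.3585  98.9606 100.8842 102.1696] pin n 41 [61.5 61.8 62.2 62.3 62.3 62.6 62.8 62.9 62.9 63.1 63.2 63.2 63.4 63.5
 63.6 63.8 64.2 64.3 64.6 64.6 65.5 65.6 65.8 66.5 69.9] [ 419.6914 -277.9878]
top6 tailtop pct [103.1737 111.0894 114.001  115.812  118.4948] pin n 45 [73.9 74.6 74.6 75.  75.3 75.5 75.6 75.7 75.9 75.9 76.1 76.2 76.4 76.5
 77.1 77.3 78.1 78.4 78.7 79.  79.3 79.6 79.9 80.5 81.4] [483.0418  95.0516]
```

The pin rose from about 63 to 76.5–77 mm at its top, so its underside is about 1 mm above the rib. That counts as seated, so I'm handing in.

```bash
python3 -c "
from cell import *
print(hand_in())"
```

```text
the job is handed in; nothing more can be done
None
```

I handed the job in at about 25 s. Both cells lie flat and face up in their pockets with the gold ends toward the red block. The clip stands upright on the rib, its pin about 1–2 mm above the rib's top, and the arm is clear. I didn't move any of the other things. No verdict came back.

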